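# Load the transfer shuttle with gauge blocks and send it to the hand-over stop

### The job

Slide the shuttle carriage fully against the yellow stop, lift the blue dust cover off it and set the cover down upright on the bench, then lay every gauge block that is on the bench flat in the carriage, one to a bay. Put the dust cover back so that it sits fully down on the carriage deck over the blocks, and only then slide the carriage fully against the red stop. Leave the tin and the stamp alone.

Things in the scene. Friction and masses are not known exactly. Their poses are not given: they have to be found in the camera images.
- carriage (a joint): sliding carriage of the transfer shuttle, m: 0 = against the yellow stop (loading end, on the robot's left), 0.130 = against the red stop (hand-over end, on the right). Slides with about 3 N of friction and stays where it is left; it cannot be lifted off.
- tray (a point): centre of the top face of the sliding carriage's flat grey deck (112 x 244 mm, 34 mm above the bench). Tray axes: x away from the robot, y along the bays and the slide towards the yellow stop (joint grows towards -y), z up. Black bay walls on it are 6 mm high, 84 x 220 mm over all. Fixed base below: 100 x 402 mm with end stops 34 mm high; the shuttle's place and yaw vary.
- post (a point): black upright grip post of the carriage, 18 mm diameter, standing 46 mm up from an ear at the front of the deck, 90 mm before the tray centre (towards the robot); this point is on its axis 36 mm above the deck top, 10 mm below its top end. Tray axes. Take hold of it or push it to slide the carriage.
- cover_grip (a point): centre of the black bar handle (14 mm wide in x, 76 in y, 16 high) of the loose blue cover, an inverted box 106 (x) x 236 (y) mm, about 220 g. This point is 62 mm above its lower rim, the box top 36 mm. It begins seated: rim on the grey deck round the bay walls (5 mm clearance a side), centred on the tray, y along tray y (either way round). Blocks lying flat fit under it.
- bay_1 (a point): in the row of four bays from the yellow-stop end to the red-stop end: centre of the floor of bay 1. A bay is 50 mm along the row (tray y) by 76 mm across it (tray x), its walls are 6 mm high and 4 mm thick, bay pitch 54 mm. Same axes as the tray.
- bay_2 (a point): in the row of four bays from the yellow-stop end to the red-stop end: centre of the floor of bay 2. A bay is 50 mm along the row (tray y) by 76 mm across it (tray x), its walls are 6 mm high and 4 mm thick, bay pitch 54 mm. Same axes as the tray.
- bay_3 (a point): in the row of four bays from the yellow-stop end to the red-stop end: centre of the floor of bay 3. A bay is 50 mm along the row (tray y) by 76 mm across it (tray x), its walls are 6 mm high and 4 mm thick, bay pitch 54 mm. Same axes as the tray.
- bay_4 (a point): in the row of four bays from the yellow-stop end to the red-stop end: centre of the floor of bay 4. A bay is 50 mm along the row (tray y) by 76 mm across it (tray x), its walls are 6 mm high and 4 mm thick, bay pitch 54 mm. Same axes as the tray.
- block_1_mid (a point): drilled aluminium gauge block, 40 mm (x) x 60 mm (y) x 25 mm (z), about 160 g: its centre, 12.5 mm above its underside; z up as it lies. It fits a bay only with its long side across the row (its y along tray x, either way round). May be absent. (The racks behind the blocks begin 0.62 m ahead of the robot's base axis.)
- block_2_mid (a point): drilled aluminium gauge block, 40 mm (x) x 60 mm (y) x 25 mm (z), about 160 g: its centre, 12.5 mm above its underside; z up as it lies. It fits a bay only with its long side across the row (its y along tray x, either way round). May be absent.
- block_3_mid (a point): drilled aluminium gauge block, 40 mm (x) x 60 mm (y) x 25 mm (z), about 160 g: its centre, 12.5 mm above its underside; z up as it lies. It fits a bay only with its long side across the row (its y along tray x, either way round). May be absent.
- block_4_mid (a point): drilled aluminium gauge block, 40 mm (x) x 60 mm (y) x 25 mm (z), about 160 g: its centre, 12.5 mm above its underside; z up as it lies. It fits a bay only with its long side across the row (its y along tray x, either way round). May be absent.
- tin_mid (a point): round white tin, 60 mm diameter, 22 mm high, its centre; not part of the job (The bench between it and the bench's front edge, left of the blocks, is clear: room to set the cover down with its long side pointing away from the robot.)
- stamp_mid (a point): rubber stamp with wooden grip, 27 x 46 x 65 mm, its centre; not part of the job
Not all that is in view belongs to the job. Leave any green or purple look-alike of the part that bears block_3_mid alone.

How it is judged:
On the way, in this order (a step that is already met when the one before it is completed fails the run):
1. the carriage is against the yellow stop (within 4 mm), the cover still on it (value of joint carriage below 0.004 m and z of cover_grip in the frame of tray below 0.065 m and horizontal distance between cover_grip and tray below 0.01 m and angle between the y axis of cover_grip and the y axis of tray, either way round below 0.08 rad and angle between cover_grip's own z axis and vertical below 0.05 rad), for 0.2 s.
2. the cover stands upright on the bench, released, the carriage still at the yellow stop (within 15 mm) (height (world z) of cover_grip below 0.067 m and angle between cover_grip's own z axis and vertical below 0.08 rad and contact force between the fingers and anything else below 0.1 N and value of joint carriage below 0.015 m), for 0.2 s.
3. every gauge block present lies flat in a bay of its own, released, the carriage still at the yellow stop (within 15 mm) ((horizontal distance between block_1_mid and bay_1 below 0.012 m or horizontal distance between block_1_mid and bay_2 below 0.012 m or horizontal distance between block_1_mid and bay_3 below 0.012 m or horizontal distance between block_1_mid and bay_4 below 0.012 m) and z of each of block_1_mid, block_2_mid, block_3_mid, block_4_mid in the frame of tray below 0.0155 m and angle between the z axis of each of block_1_mid, block_2_mid, block_3_mid, block_4_mid and the z axis of tray, either way round below 0.1 rad and (horizontal distance between block_2_mid and bay_1 below 0.012 m or horizontal distance between block_2_mid and bay_2 below 0.012 m or horizontal distance between block_2_mid and bay_3 below 0.012 m or horizontal distance between block_2_mid and bay_4 below 0.012 m) and (horizontal distance between block_3_mid and bay_1 below 0.012 m or horizontal distance between block_3_mid and bay_2 below 0.012 m or horizontal distance between block_3_mid and bay_3 below 0.012 m or horizontal distance between block_3_mid and bay_4 below 0.012 m) and (horizontal distance between block_4_mid and bay_1 below 0.012 m or horizontal distance between block_4_mid and bay_2 below 0.012 m or horizontal distance between block_4_mid and bay_3 below 0.012 m or horizontal distance between block_4_mid and bay_4 below 0.012 m) and value of joint carriage below 0.015 m and contact force between the fingers and anything else below 0.1 N), for 0.2 s.
4. the cover is seated on the deck over the blocks, the carriage still at the loading end (within 30 mm) ((horizontal distance between block_1_mid and bay_1 below 0.012 m or horizontal distance between block_1_mid and bay_2 below 0.012 m or horizontal distance between block_1_mid and bay_3 below 0.012 m or horizontal distance between block_1_mid and bay_4 below 0.012 m) and z of each of block_1_mid, block_2_mid, block_3_mid, block_4_mid in the frame of tray below 0.0155 m and angle between the z axis of each of block_1_mid, block_2_mid, block_3_mid, block_4_mid and the z axis of tray, either way round below 0.1 rad and (horizontal distance between block_2_mid and bay_1 below 0.012 m or horizontal distance between block_2_mid and bay_2 below 0.012 m or horizontal distance between block_2_mid and bay_3 below 0.012 m or horizontal distance between block_2_mid and bay_4 below 0.012 m) and (horizontal distance between block_3_mid and bay_1 below 0.012 m or horizontal distance between block_3_mid and bay_2 below 0.012 m or horizontal distance between block_3_mid and bay_3 below 0.012 m or horizontal distance between block_3_mid and bay_4 below 0.012 m) and (horizontal distance between block_4_mid and bay_1 below 0.012 m or horizontal distance between block_4_mid and bay_2 below 0.012 m or horizontal distance between block_4_mid and bay_3 below 0.012 m or horizontal distance between block_4_mid and bay_4 below 0.012 m) and z of cover_grip in the frame of tray below 0.065 m and horizontal distance between cover_grip and tray below 0.01 m and angle between the y axis of cover_grip and the y axis of tray, either way round below 0.08 rad and angle between cover_grip's own z axis and vertical below 0.05 rad and value of joint carriage below 0.03 m), for 0.2 s.
5. the carriage is against the red stop (within 4 mm) (value of joint carriage above 0.126 m), for 0.2 s.
At the end, for the whole second after the job is handed in: The carriage is within 4 mm of the red stop, the cover sits down on the deck (rim within 3 mm of it, centred within 10 mm), every gauge block present lies flat in a bay of its own (centre within 12 mm of the bay's), and all is released ((horizontal distance between block_1_mid and bay_1 below 0.012 m or horizontal distance between block_1_mid and bay_2 below 0.012 m or horizontal distance between block_1_mid and bay_3 below 0.012 m or horizontal distance between block_1_mid and bay_4 below 0.012 m) and z of each of block_1_mid, block_2_mid, block_3_mid, block_4_mid in the frame of tray below 0.0155 m and angle between the z axis of each of block_1_mid, block_2_mid, block_3_mid, block_4_mid and the z axis of tray, either way round below 0.1 rad and (horizontal distance between block_2_mid and bay_1 below 0.012 m or horizontal distance between block_2_mid and bay_2 below 0.012 m or horizontal distance between block_2_mid and bay_3 below 0.012 m or horizontal distance between block_2_mid and bay_4 below 0.012 m) and (horizontal distance between block_3_mid and bay_1 below 0.012 m or horizontal distance between block_3_mid and bay_2 below 0.012 m or horizontal distance between block_3_mid and bay_3 below 0.012 m or horizontal distance between block_3_mid and bay_4 below 0.012 m) and (horizontal distance between block_4_mid and bay_1 below 0.012 m or horizontal distance between block_4_mid and bay_2 below 0.012 m or horizontal distance between block_4_mid and bay_3 below 0.012 m or horizontal distance between block_4_mid and bay_4 below 0.012 m) and z of cover_grip in the frame of tray below 0.065 m and horizontal distance between cover_grip and tray below 0.01 m and angle between the y axis of cover_grip and the y axis of tray, either way round below 0.08 rad and angle between cover_grip's own z axis and vertical below 0.05 rad and value of joint carriage above 0.126 m and contact force between the fingers and anything else below 0.1 N); the robot touches nothing.
It fails at once if the tin is moved more than 30 mm (distance of tin_mid from where it was at the start of the episode above 0.03 m).
It fails at once if the stamp is moved more than 30 mm (distance of stamp_mid from where it was at the start of the episode above 0.03 m).
Of block_1, block_2, block_3, block_4 only 2 to 4 are there at a start; the rules pass over those that are not, and their reading is None.
At some moment in a run one of block_1, block_2, block_3, block_4 may be knocked a few centimetres aside while the robot is not near it.
Once in a run the grip may slacken for a moment while it holds something.
It also fails if it takes over 210 s, if anything falls off the work surface, if the arm or the gripper's body presses on something with over 40 N, if the wrist force passes 120 N, or if a joint passes its speed limit or range.

### The arm

A 7-joint arm with a two-finger parallel gripper is mounted at the origin on a cart in front of the work surface, level with it; the furniture and walls round the work are solid. World frame = base frame: x ahead of the robot, y to its left, z up, the work surface at z = 0. Lengths are in m, angles in rad, forces in N, time in s.
With the tool pointing down it reaches from about 0.4 to 0.875 m from the base axis. Payload 19.3 kg.
Tool frame: the origin (TCP) lies midway between the tips of the shut fingers; the grasp point (between the pads) lies 19 mm behind it; z points along the fingers, y is the line along which they close (so a half turn about z gives the same grasp; the last joint's range is limited). The gripper opens to 85 mm and grips with 20 to 120 N. Pads are 22 mm wide; open, the fingers measure 114 mm over their backs; the gripper's body (76 mm by 85 mm) begins 54 mm behind the grasp point. The pads swing forward as they close: fully open they stand 13 mm farther back than shut.
Start: joints at [1.038, 0.521, -0.036, 1.599, 0.021, 1.021, -0.113], TCP at [0.279, -0.559, 0.231] pointing down, gripper open.
Joint ranges: [-2.91, 2.91], [-0.3, 2.13], [-1.5, 1.42], [0.17, 2.43], [-1.26, 4.41], [0.16, 1.93], [-2.52, 2.52]. Speed limits (rad/s): [1.89, 1.89, 2.39, 2.39, 3.01, 3.01, 3.01].

### API

Orientations are given as a unit quaternion [x, y, z, w].
In Python, from workcell import monitor, cams, finish_job gives the robot as it stands. The module is installed in compiled form; this text tells all that it offers.
- The arm moves only by the tool arm_command, never from a script. Its argument "deltas" is a list of rows, each a list of 6 numbers: the shift along the world's x, y, z in mm, then the turn, a rotation vector about the world's x, y, z in degrees. In form: [[dx, dy, dz, rx, ry, rz], ...]. A call has 1 to 5 rows; each row shifts and turns the commanded pose from where the row before left it; what a row does not reach is not made up. A row lasts 1/10 s, in which the tool goes at most 50 mm and 8.59 degrees, less where a joint would pass 70% of its speed; a pose out of reach is approached as far as the arm can. A call with a gripper value outside its range is refused whole. "fingers" is the opening, from 0 (shut) to 1 (fully open), set as the call begins (left out, the last holds). The fingers move at their own pace and stop on an object; the grip force is fixed at half the most. Time passes only in rows, so rows that do not move let the fingers close. It gives the time, the measured TCP pose, the force, the opening and the grip force at its end, in the units of the state.
- monitor.observe(): the state, without advancing time (a new reading comes with each control period).
- cams.capture(name): name is "scene" or "top"; returns a dict with "img" (420x560x3 uint8, red, green, blue), "camera_matrix" (3x3 intrinsics, pixels), "R" (3x3) and "t" (3): a world point X has camera coordinates R X + t. Camera axes: x right, y down, z forward; pixel columns grow to the right and rows downward; lengths in m; the calibration is good to about 2 mm. A picture is of the moment at which its call begins. There is no depth.
- finish_job(): hands the job in; it is judged then, once.
The state is a dict: "clock": time; "qpos": joint angles; "dq": joint speeds; "effort": joint torques, N m; "tcp_pos": TCP position; "eef_rot": TCP orientation; "force": force on the tool from outside, world axes, zero at the start; "wrist_torque": the same for the moment, N m; "grip_width": finger opening in m; "grasp_force": force on a finger pad.
Only numpy, scipy, OpenCV 4.12 (cv2) and the standard library are available. Lean on these libraries where they do the work, as an engineer would, in place of code of your own. Each camera call takes 0.05 s, during which the arm holds its last target. There are 200 camera calls.

## Working session

There is one attempt and no reset: what is moved stays moved. The work goes in short steps, Python scripts to look and compute and a tool call to move; the robot and the scene stay as the last step left them, time stands still between calls to the robot, and variables do not carry over. Pictures are saved under pics/ and viewed, at most 14 in all, crops included, and the job is handed in when it is done.

Besides the shell and the picture viewer there is one more tool, called after "Call:" in YAML: its name, and indented under it one key for each argument. arm_command: Moves the arm, as the interface text tells. Its arguments: {"type":"object","properties":{"deltas":{"type":"array","items":{"type":"array","items":{"type":"number"}}},"fingers":{"type":"number"}},"required":["deltas"]}

```bash
mkdir -p pics; cat > h.py <<'E'
import numpy as np, cv2
from workcell import monitor, cams, finish_job
def cap(n, save=None):
    c=cams.capture(n)
    if save: cv2.imwrite(f'pics/{save}.png', c['img'][:,:,::-1])
    return c
def ray(c,u,v,z):
    K,R,t=np.array(c['camera_matrix']),np.array(c['R']),np.array(c['t'])
    o=-R.T@t; d=R.T@np.linalg.solve(K,[u,v,1.])
    return o+d*(z-o[2])/d[2]
def proj(c,X):
    p=np.array(c['camera_matrix'])@(np.array(c['R'])@np.array(X)+np.array(c['t'])); return p[:2]/p[2]
E
python3 - <<'E'
from h import *
a=cap('scene','s0');b=cap('top','t0')
for c in(a,b):print(np.round(-np.array(c['R']).T@np.array(c['t']),3),np.round(np.array(c['R'])[2],2))
s=monitor.observe();print(s['tcp_pos'],s['eef_rot'],s['force'],s['grip_width'],s['clock'])
E
```

```text
[-0.083  0.615  0.74 ] [ 0.54 -0.59 -0.6 ]
[ 0.393 -0.038  1.601] [ 0.09 -0.01 -1.  ]
[ 0.27887978 -0.55897914  0.2307792 ] [ 9.73344163e-01  2.29348769e-01 -1.56200115e-04 -5.08063638e-04] [ 0.50940855  0.66456321 -0.07321367] 0.08542231618804594 0.1
```

View pics/s0.png

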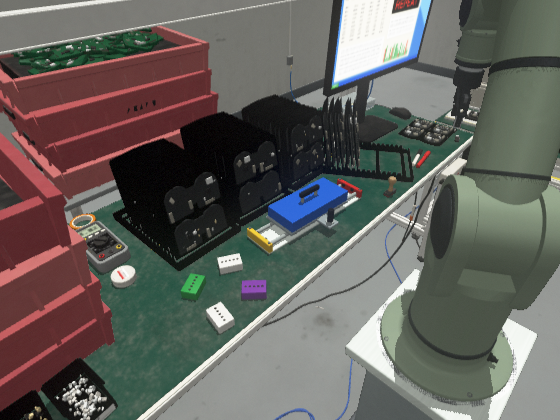

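View pics/t0.png

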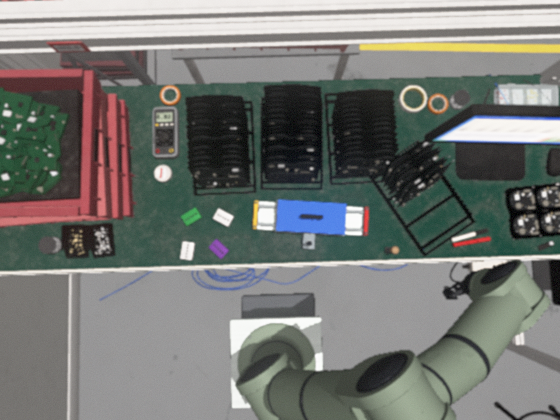

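The scene view shows two whitish drilled blocks at (230,263) and (220,317), a green one at (193,287) and a purple one at (254,289). It also shows the tin at (123,276), the stamp at (391,186) and the blue cover on the shuttle. The top view matches: whites at (223,217) and (187,250), green (191,215), purple (219,248). The whites fit "aluminium gauge block", and green and purple are excluded. I'll measure now and confirm with one crop.

```bash
cat >> h.py <<'E'
def rect(c,mask,z,amin=30):
    """min-area rects of mask blobs: world centre at height z, long-side yaw deg, sizes mm"""
    out=[]
    for k in cv2.findContours(mask.astype(np.uint8),cv2.RETR_EXTERNAL,cv2.CHAIN_APPROX_NONE)[0]:
        if cv2.contourArea(k)<amin: continue
        m=cv2.moments(k); ctr=ray(c,m['m10']/m['m00'],m['m01']/m['m00'],z)
        W=np.array([ray(c,*p[0],z)[:2]*1000 for p in k],np.float32)
        (cx,cy),(w,h),a=cv2.minAreaRect(W)
        if w<h: w,h,a=h,w,a+90
        a=(a+90)%180-90
        out.append((np.round(ctr*1000,1)[:2],np.round([cx,cy],1),round(a,1),round(w),round(h),(round(m['m10']/m['m00'],1),round(m['m01']/m['m00'],1))))
    return out
def hsv(c): return cv2.cvtColor(c['img'],cv2.COLOR_RGB2HSV).astype(int)
E
python3 - <<'E'
from h import *
b=cap('top');a=cap('scene')
for nm,c in(('top',b),('scene',a)):
    H=hsv(c); h,s,v=H[...,0],H[...,1],H[...,2]
    roi=np.zeros(h.shape,bool)
    if nm=='top': roi[150:265,140:410]=1
    else: roi[160:340,100:420]=1
    print(nm)
    print('blue',rect(c,(abs(h-112)<10)&(s>150)&(v>80)&roi,.07))
    print('yel',rect(c,(abs(h-24)<6)&(s>130)&(v>100)&roi,.034,8))
    print('red',rect(c,((h<6)|(h>174))&(s>140)&(v>80)&roi,.034,8))
    print('white',rect(c,(s<40)&(v>150)&roi,.025))
t=cv2.resize(b['img'][150:270,140:420],None,fx=2.8,fy=2.8,interpolation=cv2.INTER_CUBIC)
s=cv2.resize(a['img'][190:340,170:370],None,fx=1.6,fy=1.6,interpolation=cv2.INTER_CUBIC)
o=np.zeros((336+240,784,3),np.uint8);o[:336]=t;o[336:,:320]=s
cv2.imwrite('pics/crop1.png',o[:,:,::-1])
E
```

```text
top
blue [(array([ 500.5, -133.6]), array([ 500.7, -135.6]), 84.9, 233, 107, (310.7, 216.4))]
yel [(array([518.1,  59.7]), array([517.2,  58.9]), -1.3, 77, 14, (254.8, 213.7))]
red [(array([ 484. , -328.4]), array([ 483.2, -329. ]), -2.6, 74, 14, (365.8, 220.3))]
white [(array([ 339.2, -274.7]), array([ 345.4, -151.7]), 88.3, 646, 17, (351.8, 262.3)), (array([397.8, 300.2]), array([397.3, 300.2]), -10.1, 64, 44, (186.9, 250.2)), (array([ 423.6, -127.9]), array([ 419.3, -125.9]), -2.0, 52, 39, (309.0, 239.2)), (array([511.1, 173.1]), array([510.9, 173. ]), 59.4, 64, 43, (222.8, 216.8)), (array([ 484.6, -288.2]), array([ 485.1, -286.8]), -2.5, 103, 60, (353.9, 220.6)), (array([511.8,  21. ]), array([512. ,  19.8]), -5.1, 103, 61, (266.0, 215.4)), (array([674.1, 385. ]), array([673.2, 384.5]), 88.4, 61, 57, (162.3, 172.8))]
scene
blue [(array([ 482.9, -106.8]), array([ 485.2, -118.8]), 85.2, 263, 134, (306.7, 203.5))]
yel [(array([502.1,  71.6]), array([503.4,  71. ]), -5.7, 117, 29, (259.1, 239.2))]
red [(array([ 467.2, -312.7]), array([ 470. , -310.8]), -5.6, 115, 40, (350.2, 187.2)),
[... 431 characters left out ...]
rray([ 235.5, -189.7]), -73.3, 133, 40, (394.3, 238.8)), (array([498.2,  21.9]), array([498.5,  21.4]), 85.3, 57, 54, (272.7, 233.7)), (array([453.1,  21.8]), array([450.3, -17.2]), 85.0, 173, 18, (284.4, 241.0)), (array([265. , -11.7]), array([255.4,  -8.3]), -89.8, 497, 93, (347.6, 268.3)), (array([ 436.6, -129.5]), array([ 438.5, -127.5]), -52.4, 48, 24, (322.9, 218.7)), (array([ 428.4, -252.6]), array([ 431.7, -236.7]), 85.6, 104, 19, (349.1, 202.1)), (array([994.6, 253.7]), array([995.7, 254.5]), 89.8, 81, 52, (109.4, 198.6)), (array([ 280.2, -337.9]), array([ 272.1, -375.2]), 89.8, 193, 61, (405.1, 209.6)), (array([319.3,  36. ]), array([320. , -97.6]), -90.0, 851, 17, (319.3, 267.7))]
```

View pics/crop1.png

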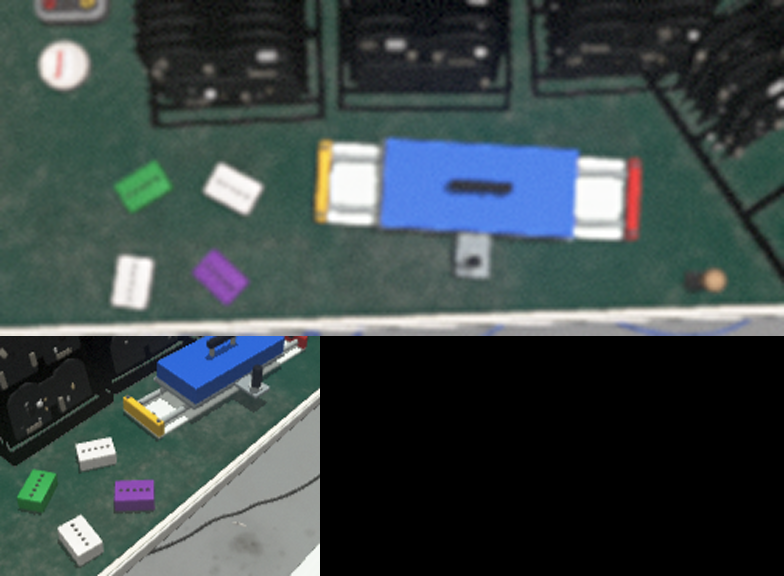

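The crop shows two silvery-white drilled blocks: top-view pixels (187,250) and (223,217), about 64x43 mm. These are the gauge blocks. The green (191,215) and purple (219,248) look-alikes stay put. The shuttle is yawed about -5°, and the cover centre is at (500,-134), so the carriage is near 65 mm and the post is at about (411,-127). Moving to the post now.

Call:
arm_command:
  deltas:
    - [13,43,0,0,0,-3.1]
    - [13,43,0,0,0,-3.1]
    - [13,43,0,0,0,-3.1]
    - [13,43,0,0,0,-3.1]
    - [13,43,0,0,0,-3.1]
  fingers: 1

```text
clock: 0.7
tcp_pos: [0.3441, -0.3425, 0.2313]
eef_rot: [0.995, 0.095, 0.0, 0.0]
force: [1.3, -0.3, -1.6]
grip_width: 0.0853
grasp_force: 0.0
```

Call:
arm_command:
  deltas:
    - [13,43,0,0,0,-3.2]
    - [13,43,0,0,0,-3.2]
    - [13,43,0,0,0,-3.2]
    - [13,43,0,0,0,-3.2]
    - [15,45,0,0,0,-3.2]

```text
clock: 1.2
tcp_pos: [0.411, -0.1257, 0.2315]
eef_rot: [0.999, -0.045, 0.0, 0.0]
force: [1.5, -0.2, 0.1]
grip_width: 0.0853
grasp_force: 0.0
```

```bash
cat >> h.py <<'E'
def st():
    from scipy.spatial.transform import Rotation as Ro
    s=monitor.observe(); R=Ro.from_quat(s['eef_rot']).as_matrix()
    print('t',round(s['clock'],2),'tcp',np.round(np.array(s['tcp_pos'])*1000,1),'yaw_y',round(np.degrees(np.arctan2(R[1,1],R[0,1])),1),'tilt',np.round(R[:2,2],3),'F',np.round(s['force'],1),'w',round(s['grip_width']*1000,1),'g',round(s['grasp_force'],1),'q7',round(s['qpos'][6],2))
E
python3 - <<'E'
from h import *
st()
c=cap('top')
for X in ([.411,-.127,.08],[.5007,-.1345,.104]): print(proj(c,X))
E
```

```text
t 1.2 tcp [ 411.  -125.7  231.5] yaw_y -95.1 tilt [ 0. -0.] F [ 1.5 -0.2  0.1] w 85.3 g 0.0 q7 -1.54
[309.80635591 242.64805972]
[311.55756945 215.62499793]
```

Call:
arm_command:
  deltas:
    - [0,-1,-40,0,0,0]
    - [0,0,-40,0,0,0]
    - [0,0,-40,0,0,0]
    - [0,0,-35,0,0,0]
    - [0,0,-20,0,0,0]

```text
clock: 1.75
tcp_pos: [0.41, -0.128, 0.054]
eef_rot: [0.999, -0.043, -0.001, -0.0]
force: [0.5, -0.0, -0.0]
grip_width: 0.0853
grasp_force: 0.0
```

Call:
arm_command:
  deltas:
    - [0,0,0,0,0,0]
    - [0,0,0,0,0,0]
    - [0,0,0,0,0,0]
    - [0,0,0,0,0,0]
    - [0,0,0,0,0,0]
  fingers: 0

```text
clock: 2.25
tcp_pos: [0.4117, -0.1283, 0.0573]
eef_rot: [0.999, -0.044, 0.001, 0.0]
force: [-3.6, 3.2, 24.0]
grip_width: 0.0159
grasp_force: 58.1
```

Call:
arm_command:
  deltas:
    - [0,0,3,0,0,0]
    - [0,3,0,0,0,0]
    - [1,10,0,0,0,0]
    - [1,12,0,0,0,0]
    - [1,12,0,0,0,0]

```text
clock: 2.75
tcp_pos: [0.4141, -0.091, 0.0595]
eef_rot: [0.999, -0.044, 0.0, 0.0]
force: [2.7, -2.9, -7.5]
grip_width: 0.0154
grasp_force: 65.2
```

Call:
arm_command:
  deltas:
    - [1,12,0,0,0,0]
    - [1,8,0,0,0,0]
    - [0.5,5,0,0,0,0]
    - [0,2,0,0,0,0]
    - [0,1,0,0,0,0]

```text
clock: 3.25
tcp_pos: [0.4165, -0.0634, 0.0594]
eef_rot: [0.999, -0.044, 0.0, 0.0]
force: [-1.3, -3.8, 2.7]
grip_width: 0.0151
grasp_force: 66.2
```

Call:
arm_command:
  deltas:
    - [0,2,0,0,0,0]
    - [0,2,0,0,0,0]
    - [0,2,0,0,0,0]
    - [0,0,0,0,0,0]
    - [0,0,0,0,0,0]

```text
clock: 3.75
tcp_pos: [0.4167, -0.0611, 0.0595]
eef_rot: [0.999, -0.046, 0.0, 0.002]
force: [1.5, -34.7, -2.3]
grip_width: 0.0157
grasp_force: 66.1
```

Call:
arm_command:
  deltas:
    - [0,-3,0,0,0,0]
    - [0,0,0,0,0,0]
    - [0,0,0,0,0,0]

```text
clock: 4.05
tcp_pos: [0.4167, -0.0614, 0.0595]
eef_rot: [0.999, -0.044, 0.0, 0.0]
force: [-0.6, -13.0, 3.1]
grip_width: 0.0155
grasp_force: 66.5
```

Call:
arm_command:
  deltas:
    - [0,0,0,0,0,0]
    - [0,0,0,0,0,0]
    - [0,0,0,0,0,0]
    - [0,0,0,0,0,0]
  fingers: 1

```text
clock: 4.45
tcp_pos: [0.4166, -0.06, 0.0593]
eef_rot: [0.999, -0.043, 0.0, -0.0]
force: [1.0, 0.2, 0.2]
grip_width: 0.0726
grasp_force: 0.0
```

Call:
arm_command:
  deltas:
    - [0,0,30,0,0,0]
    - [0,0,30,0,0,0]
    - [0,0,35,0,0,4]
    - [15,0,20,0,0,8.5]
    - [20,-2,0,0,0,8.5]

```text
clock: 4.95
tcp_pos: [0.4529, -0.0621, 0.1772]
eef_rot: [0.99, 0.142, 0.002, 0.001]
force: [-0.2, -0.0, -0.6]
grip_width: 0.0854
grasp_force: 0.0
```

```bash
python3 - <<'E'
from h import *
st()
c=cap('top','t1');H=hsv(c); h,s,v=H[...,0],H[...,1],H[...,2]
roi=np.zeros(h.shape,bool);roi[150:265,140:410]=1
print('blue',rect(c,(abs(h-112)<10)&(s>150)&(v>80)&roi,.07))
for X in ([.5064,-.0696,.07],[.5064,-.0696,.104]): print(proj(c,X))
E
```

```text
t 4.95 tcp [452.9 -62.1 177.2] yaw_y -73.6 tilt [ 0.004 -0.001] F [-0.2 -0.  -0.6] w 85.4 g 0.0 q7 -1.37
blue [(array([ 509.8, -171.3]), array([ 497.7, -167.5]), -1.6, 103, 45, (321.6, 213.4)), (array([527.8,  12.3]), array([511.4, -23.6]), 84.3, 134, 104, (267.9, 209.7))]
[291.93805483 215.23353702]
[292.12663176 214.48048933]
```

Call:
arm_command:
  deltas:
    - [15,-2,0,0,0,8.5]
    - [15,-2,0,0,0,8.5]
    - [15,-2,0,0,0,8.5]
    - [9,-1,0,0,0,8.5]
    - [0,0,0,0,0,8.5]

```text
clock: 5.5
tcp_pos: [0.5063, -0.0691, 0.1739]
eef_rot: [0.871, 0.491, 0.0, -0.0]
force: [-0.1, 0.3, 0.1]
grip_width: 0.0852
grasp_force: 0.0
```

Call:
arm_command:
  deltas:
    - [0,0,0,0,0,8.5]
    - [0,0,0,0,0,8.5]
    - [0,0,0,0,0,8.3]
    - [0,0,0,0,0,0]

```text
clock: 5.9
tcp_pos: [0.5053, -0.0692, 0.174]
eef_rot: [0.744, 0.669, -0.0, -0.0]
force: [-0.2, -0.2, -0.5]
grip_width: 0.0852
grasp_force: 0.0
```

```bash
python3 - <<'E'
from h import *
st()
E
```

```text
t 5.9 tcp [505.3 -69.2 174. ] yaw_y -6.1 tilt [-0.  0.] F [-0.2 -0.2 -0.5] w 85.2 g 0.0 q7 -0.34
```

Call:
arm_command:
  deltas:
    - [1,0,-30,0,0,1]
    - [0,0,-30,0,0,0]
    - [0,0,-22,0,0,0]
    - [0,0,-9,0,0,0]
    - [0,0,0,0,0,0]

```text
clock: 6.4
tcp_pos: [0.506, -0.069, 0.0825]
eef_rot: [0.739, 0.674, -0.001, -0.001]
force: [0.5, -0.4, 0.6]
grip_width: 0.0854
grasp_force: 0.0
```

Call:
arm_command:
  deltas:
    - [0,0,0,0,0,0]
    - [0,0,0,0,0,0]
    - [0,0,0,0,0,0]
    - [0,0,0,0,0,0]
    - [0,0,0,0,0,0]
  fingers: 0

```text
clock: 6.9
tcp_pos: [0.5066, -0.0694, 0.0836]
eef_rot: [0.738, 0.674, 0.0, 0.0]
force: [-4.2, 0.4, 37.2]
grip_width: 0.0129
grasp_force: 58.5
```

Call:
arm_command:
  deltas:
    - [0,0,10,0,0,0]
    - [0,0,20,0,0,0]
    - [0,0,30,0,0,0]
    - [0,0,30,0,0,0]
    - [-5,0,10,0,0,0]

```text
clock: 7.4
tcp_pos: [0.5027, -0.0692, 0.1862]
eef_rot: [0.738, 0.674, 0.001, 0.001]
force: [-0.0, 0.2, -1.6]
grip_width: 0.0128
grasp_force: 59.5
```

Call:
arm_command:
  deltas:
    - [-8,25,0,0,0,4]
    - [-8,35,0,0,0,5]
    - [-8,40,0,0,0,6]
    - [-8,40,0,0,0,7]
    - [-5,40,0,0,0,7]

```text
clock: 7.9
tcp_pos: [0.4629, 0.1124, 0.1829]
eef_rot: [0.543, 0.84, -0.0, -0.0]
force: [1.5, -1.8, -1.8]
grip_width: 0.013
grasp_force: 59.5
```

Call:
arm_command:
  deltas:
    - [0,40,0,0,0,7]
    - [0,40,0,0,0,7]
    - [0,40,0,0,0,7]
    - [0,40,0,0,0,7]
    - [0,40,0,0,0,7]

```text
clock: 8.4
tcp_pos: [0.4633, 0.3124, 0.1827]
eef_rot: [0.266, 0.964, -0.0, -0.0]
force: [0.4, -0.5, -1.8]
grip_width: 0.0126
grasp_force: 59.5
```

```bash
python3 - <<'E'
from h import *
st()
c=cap('scene','s2')
E
```

```text
t 8.4 tcp [463.3 312.4 182.7] yaw_y 59.2 tilt [-0.001 -0.001] F [ 0.4 -0.5 -1.8] w 12.6 g 59.5 q7 -0.1
```

View pics/s2.png

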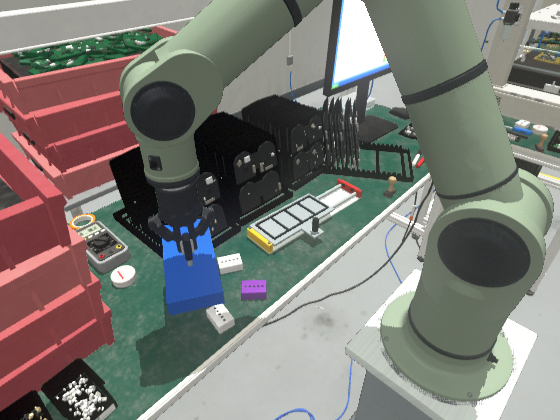

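The cover is in the gripper at about (193,270), and the carriage is at the yellow stop with its bays open at (300,212). Next I move the cover to the clear bench area.

Call:
arm_command:
  deltas:
    - [5,35,-10,0,0,8]
    - [5,35,-20,0,0,8]
    - [5,28,-20,0,0,8]
    - [4,15,-20,0,0,7]
    - [0,0,-15,0,0,0]

```text
clock: 8.95
tcp_pos: [0.482, 0.4235, 0.0955]
eef_rot: [-0.002, 1.0, -0.002, -0.001]
force: [1.1, -0.5, -2.4]
grip_width: 0.0123
grasp_force: 59.9
```

```bash
python3 - <<'E'
from h import *
st()
E
```

```text
t 8.95 tcp [482.  423.5  95.5] yaw_y 90.2 tilt [-0.003 -0.004] F [ 1.1 -0.5 -2.4] w 12.3 g 59.9 q7 0.22
```

Call:
arm_command:
  deltas:
    - [0,0,-15,0,0,0]
    - [0,0,-15,0,0,0]
    - [0,0,-9,0,0,0]
    - [0,0,-5,0,0,0]
    - [0,0,-2,0,0,0]

```text
clock: 9.45
tcp_pos: [0.4835, 0.4237, 0.0521]
eef_rot: [0.002, 1.0, 0.0, 0.0]
force: [0.1, -0.9, -1.5]
grip_width: 0.0128
grasp_force: 59.9
```

Call:
arm_command:
  deltas:
    - [0,0,-2,0,0,0]
    - [0,0,-1,0,0,0]
    - [0,0,-1,0,0,0]
    - [0,0,0,0,0,0]

```text
clock: 9.85
tcp_pos: [0.4839, 0.4238, 0.0499]
eef_rot: [0.002, 1.0, 0.0, 0.001]
force: [-4.2, -7.4, 18.6]
grip_width: 0.0126
grasp_force: 62.6
```

Bench contact at TCP z of about 50 mm. I'll release and rise.

Call:
arm_command:
  deltas:
    - [0,0,1,0,0,0]
    - [0,0,0,0,0,0]
    - [0,0,0,0,0,0]
    - [0,0,0,0,0,0]
    - [0,0,0,0,0,0]
  fingers: 1

```text
clock: 10.35
tcp_pos: [0.4835, 0.4238, 0.0492]
eef_rot: [0.002, 1.0, -0.0, -0.0]
force: [0.1, -0.3, 0.7]
grip_width: 0.0838
grasp_force: 0.0
```

Call:
arm_command:
  deltas:
    - [0,0,20,0,0,0]
    - [0,0,35,0,0,0]
    - [0,0,40,0,0,0]
    - [0,0,35,0,0,0]
    - [-20,-30,0,0,0,0]

```text
clock: 10.85
tcp_pos: [0.4649, 0.398, 0.1852]
eef_rot: [0.001, 1.0, 0.004, 0.003]
force: [-0.4, 0.0, -1.2]
grip_width: 0.0854
grasp_force: 0.0
```

```bash
cat > m.py <<'E'
from h import *
import sys
st()
for n,roi_ in(('top',(195,265,150,300)),('scene',(230,350,90,300))):
    c=cap(n,sys.argv[1]+n);H=hsv(c); h,s,v=H[...,0],H[...,1],H[...,2]
    roi=np.zeros(h.shape,bool);a=roi_;roi[a[0]:a[1],a[2]:a[3]]=1
    for nm,m,z in(('white',(s<40)&(v>150),.025),('blue',(abs(h-112)<10)&(s>150)&(v>80),.036),('green',(abs(h-62)<10)&(s>150)&(v>100),.025)):
        print(n,nm,[r for r in rect(c,m&roi,z) if 30<r[3]<300])
E
python3 m.py a
```

```text
t 10.85 tcp [464.9 398.  185.2] yaw_y 89.9 tilt [0.005 0.007] F [-0.4  0.  -1.2] w 85.4 g 0.0 q7 0.27
top white [(array([361.7,  97. ]), array([368. ,  90.6]), 88.3, 105, 49, (245.3, 258.9)), (array([396.7,  54.3]), array([397.4,  54.8]), 54.9, 113, 38, (257.3, 248.4)), (array([511. , 173.1]), array([510.8, 173.1]), 59.4, 64, 43, (222.8, 216.9)), (array([502.8, -84.9]), array([503.2, -84.6]), -1.8, 71, 21, (296.1, 217.1)), (array([508. , -42.5]), array([508.2, -42.3]), -5.8, 74, 47, (284.0, 216.0)), (array([513.,  12.]), array([513.,  12.]), -1.5, 71, 46, (268.5, 215.0)), (array([485.3, -28.9]), array([483.9, -21.7]), -4.9, 163, 149, (280.3, 222.5))]
top blue [(array([557.2, 395. ]), array([554.8, 396. ]), -0.3, 79, 60, (158.8, 205.3))]
top green []
scene white [(array([387.6, 306.9]), array([388.5, 306.2]), -9.8, 75, 46, (219.9, 316.6)), (array([283.2, 246.6]), array([266.2, 232.6]), -89.6, 255, 122, (272.2, 326.9)), (array([655.6, 405.2]), array([659.6, 403.6]), -10.0, 72, 34, (118.8, 279.3)), (array([499. , 180.9]), array([499.3, 180.1]), -29.8, 62, 61, (229.8, 262.9)), (array([761.2, 408.1]), array([765.5, 409.6]), 23.1, 60, 24, (97.4, 259.2)), (array([498.7,  13. ]), array([495.7,  15.1]), 43.2, 57, 26, (274.7, 232.1)), (array([467.6,  18.5]), array([482.8,   6.7]), 74.0, 103, 98, (281.4, 238.0)), (array([870.6, 362.5]), array([871.9, 360.2]), -89.7, 41, 27, (94.6, 232.2))]
scene blue [(array([482.7, 423. ]), array([479.4, 427.4]), -1.0, 247, 112, (149.9, 321.0))]
scene green [(array([520.9, 289.2]), array([513.3, 288.7]), -61.3, 60, 37, (190.4, 281.6))]
```

View pics/ascene.png

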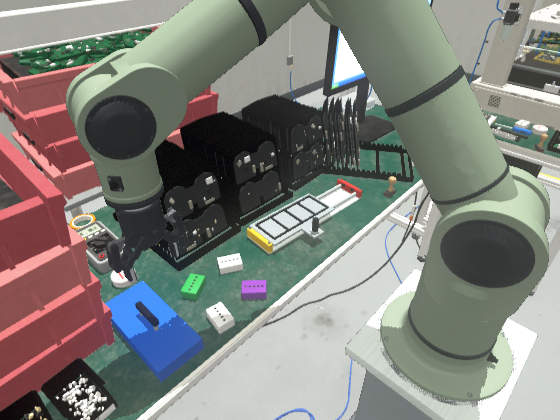

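The cover stands upright on the bench at (152,325), and the blocks are undisturbed. Now block A at (397,300), long side at -10°.

Call:
arm_command:
  deltas:
    - [-22,-30,-10,0,0,-3]
    - [-22,-35,-30,0,0,-3]
    - [-22,-30,-30,0,0,-4]
    - [0,-2,-30,0,0,0]
    - [0,0,-25,0,0,0]
  fingers: 0.8

```text
clock: 11.45
tcp_pos: [0.3982, 0.2965, 0.0549]
eef_rot: [0.089, 0.996, -0.0, 0.001]
force: [1.1, 0.2, -0.6]
grip_width: 0.068
grasp_force: 0.0
```

```bash
python3 - <<'E'
from h import *
st()
E
```

```text
t 11.45 tcp [398.2 296.5  54.9] yaw_y 79.8 tilt [ 0.001 -0.001] F [ 1.1  0.2 -0.6] w 68.0 g 0.0 q7 -0.06
```

Call:
arm_command:
  deltas:
    - [-1,4,-15,0,0,0]
    - [0,0,-20,0,0,0]
    - [0,0,-12,0,0,0]
    - [0,0,0,0,0,0]

```text
clock: 11.85
tcp_pos: [0.3967, 0.3014, 0.0074]
eef_rot: [0.089, 0.996, -0.0, -0.0]
force: [-0.7, 0.1, 1.3]
grip_width: 0.0683
grasp_force: 0.0
```

Call:
arm_command:
  deltas:
    - [0,0,0,0,0,0]
    - [0,0,0,0,0,0]
    - [0,0,0,0,0,0]
    - [0,0,0,0,0,0]
  fingers: 0

```text
clock: 12.25
tcp_pos: [0.3975, 0.3018, 0.0091]
eef_rot: [0.089, 0.996, 0.0, 0.001]
force: [-3.0, -0.8, 10.3]
grip_width: 0.0386
grasp_force: 59.8
```

Call:
arm_command:
  deltas:
    - [0,0,10,0,0,0]
    - [0,0,25,0,0,0]
    - [0,0,30,0,0,0]
    - [0,0,25,0,0,0]
    - [0,0,0,0,0,0]

```text
clock: 12.75
tcp_pos: [0.3981, 0.3023, 0.1014]
eef_rot: [0.089, 0.996, 0.001, 0.002]
force: [1.4, 0.7, -2.7]
grip_width: 0.0383
grasp_force: 61.7
```

```bash
python3 - <<'E'
from h import *
st()
e=np.radians(-5); T=np.array([506.5,-69.5]); y=np.array([-np.sin(e),np.cos(e)])
for i in range(4): print(i+1,np.round(T+y*(81-54*i),1))
E
```

```text
t 12.75 tcp [398.1 302.3 101.4] yaw_y 79.8 tilt [0.004 0.002] F [ 1.4  0.7 -2.7] w 38.3 g 61.7 q7 0.01
1 [513.6  11.2]
2 [508.9 -42.6]
3 [504.1 -96.4]
4 [ 499.4 -150.2]
```

Call:
arm_command:
  deltas:
    - [8,-25,5,0,0,1]
    - [10,-40,0,0,0,1]
    - [12,-45,0,0,0,1]
    - [12,-45,0,0,0,1]
    - [12,-45,0,0,0,1.2]

```text
clock: 13.25
tcp_pos: [0.451, 0.0995, 0.1031]
eef_rot: [0.043, 0.999, -0.0, 0.0]
force: [2.0, -0.3, -1.7]
grip_width: 0.0385
grasp_force: 61.6
```

Call:
arm_command:
  deltas:
    - [12,-45,0,0,0,0]
    - [12,-45,0,0,0,0]
    - [12,-45,0,0,0,0]
    - [10,-40,0,0,0,0]
    - [6,-22,0,0,0,0]

```text
clock: 13.75
tcp_pos: [0.5028, -0.0994, 0.1027]
eef_rot: [0.045, 0.999, -0.0, -0.0]
force: [0.3, 0.5, -1.4]
grip_width: 0.0386
grasp_force: 61.6
```

```bash
python3 - <<'E'
from h import *
st()
E
```

```text
t 13.75 tcp [502.8 -99.4 102.7] yaw_y 84.8 tilt [-0.001 -0.001] F [ 0.3  0.5 -1.4] w 38.6 g 61.6 q7 0.95
```

Call:
arm_command:
  deltas:
    - [1,3,-15,0,0,0]
    - [0,0,-20,0,0,0]
    - [0,0,-14,0,0,0]
    - [0,0,-6,0,0,0]
    - [0,0,0,0,0,0]

```text
clock: 14.25
tcp_pos: [0.5036, -0.0919, 0.0474]
eef_rot: [0.043, 0.999, 0.0, -0.001]
force: [0.0, 0.3, -1.8]
grip_width: 0.0389
grasp_force: 61.6
```

Call:
arm_command:
  deltas:
    - [0,0,-2,0,0,0]
    - [0,0,-1.5,0,0,0]
    - [0,0,-1.5,0,0,0]
    - [0,0,0,0,0,0]

```text
clock: 14.65
tcp_pos: [0.5042, -0.0926, 0.0432]
eef_rot: [0.044, 0.999, -0.0, 0.0]
force: [-0.1, -1.1, -0.7]
grip_width: 0.0386
grasp_force: 61.7
```

Call:
arm_command:
  deltas:
    - [0,-3.5,0,0,0,0]
    - [0,0,-1,0,0,0]
    - [0,0,-1,0,0,0]
    - [0,0,0,0,0,0]

```text
clock: 15.05
tcp_pos: [0.5043, -0.0964, 0.0429]
eef_rot: [0.044, 0.999, -0.001, 0.001]
force: [-16.2, -0.7, 53.4]
grip_width: 0.0384
grasp_force: 68.2
```

Call:
arm_command:
  deltas:
    - [0,0,1.5,0,0,0]
    - [0,0,0,0,0,0]
    - [0,0,0,0,0,0]

```text
clock: 15.35
tcp_pos: [0.5042, -0.0964, 0.0431]
eef_rot: [0.044, 0.999, -0.0, 0.0]
force: [-4.7, -1.6, 20.3]
grip_width: 0.0387
grasp_force: 64.2
```

Call:
arm_command:
  deltas:
    - [0,0,0,0,0,0]
    - [0,0,0,0,0,0]
    - [0,0,0,0,0,0]
  fingers: 0.7

```text
clock: 15.65
tcp_pos: [0.504, -0.0961, 0.0423]
eef_rot: [0.044, 0.999, 0.0, -0.0]
force: [-0.3, -0.4, -0.4]
grip_width: 0.0596
grasp_force: 0.0
```

Call:
arm_command:
  deltas:
    - [0,0,20,0,0,0]
    - [0,0,40,0,0,0]
    - [0,20,20,0,0,0]
    - [-10,45,0,0,0,0]
    - [-15,45,0,0,0,0]

```text
clock: 16.15
tcp_pos: [0.4793, 0.0147, 0.1229]
eef_rot: [0.045, 0.999, 0.0, 0.001]
force: [0.3, 0.9, -0.5]
grip_width: 0.0597
grasp_force: 0.0
```

Call:
arm_command:
  deltas:
    - [-15,40,0,0,0,0]
    - [-15,40,0,0,0,0]
    - [-15,40,0,0,0,8.5]
    - [-10,0,0,0,0,8.5]
    - [-10,0,0,0,0,8.5]

```text
clock: 16.65
tcp_pos: [0.4132, 0.1353, 0.1225]
eef_rot: [-0.182, 0.983, 0.0, 0.0]
force: [0.3, -0.9, 0.3]
grip_width: 0.0598
grasp_force: 0.0
```

```bash
python3 m.py b
```

```text
t 16.65 tcp [413.2 135.3 122.5] yaw_y 111.0 tilt [0. 0.] F [ 0.3 -0.9  0.3] w 59.8 g 0.0 q7 0.8
top white [(array([353.7, 210.9]), array([355.8, 211.4]), 88.3, 38, 17, (212.7, 262.1)), (array([430.9, 229.2]), array([431.9, 228.7]), -30.1, 80, 27, (207.1, 240.1)), (array([463.9, 149.9]), array([465.6, 143.2]), 88.4, 60, 25, (229.6, 230.0)), (array([518.8, 170.4]), array([516.3, 169.2]), 62.5, 63, 31, (223.5, 214.6)), (array([503.2, -86.5]), array([503.1, -86.4]), -1.8, 71, 18, (296.5, 217.0)), (array([508.1, -42.8]), array([508.1, -42.7]), -6.0, 74, 47, (284.1, 215.9)), (array([513. ,  11.5]), array([512.9,  10.3]), -1.6, 71, 49, (268.6, 215.0)), (array([484.8, -29. ]), array([483.9, -21.8]), -5.0, 163, 149, (280.4, 222.6))]
top blue [(array([481.5, 395.3]), array([480.6, 394.7]), -0.3, 227, 63, (158.8, 226.9))]
top green []
scene white [(array([262.3, 255.8]), array([286.2, 253.2]), 43.0, 134, 102, (276.2, 335.3)), (array([293.1, 185. ]), array([291. , 188.1]), -89.9, 107, 23, (287.8, 307.8)), (array([317.4, 251.4]), array([316.4, 234.3]), -89.8, 252, 21, (259.6, 319.4)), (array([665.9, 389.9]), array([666.1, 389.6]), -46.9, 61, 59, (122.4, 273.9)), (array([503. , 179.1]), array([501.1, 179.1]), 60.8, 61, 58, (229.3, 261.8)), (array([464.2,  19. ]), array([463.5,  11.6]), 66.7, 97, 71, (282.2, 238.7)), (array([492. ,   8.9]), array([493.3,   6. ]), 81.0, 43, 19, (277.4, 232.5)), (array([763.7, 370.5]), array([795.5, 372.1]), 0.2, 113, 87, (110.5, 251.5))]
scene blue [(array([482. , 422.7]), array([475.7, 427.7]), -1.0, 254, 112, (150.2, 321.1))]
scene green [(array([512.6, 289.7]), array([512.2, 289.7]), -59.2, 62, 40, (192.3, 283.4))]
```

View pics/bscene.png

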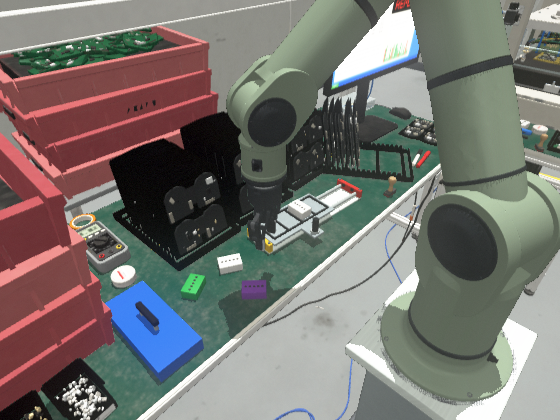

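Block A sits in bay 3 at (300,208), and block B is unmoved at (229,262). Going to B at (511,173), long side at 59.4°.

Call:
arm_command:
  deltas:
    - [20,8,0,0,0,8]
    - [20,8,0,0,0,8]
    - [20,8,0,0,0,8]
    - [20,8,0,0,0,8]
    - [18,6,0,0,0,6]
  fingers: 0.8

```text
clock: 17.25
tcp_pos: [0.5134, 0.1719, 0.1221]
eef_rot: [-0.488, 0.873, 0.0, -0.0]
force: [-0.4, 0.9, -0.0]
grip_width: 0.0682
grasp_force: 0.0
```

Call:
arm_command:
  deltas:
    - [0,0,-20,0,0,0]
    - [0,0,-30,0,0,0]
    - [0,0,-20,0,0,0]
    - [0,0,0,0,0,0]

```text
clock: 17.65
tcp_pos: [0.5113, 0.1711, 0.0502]
eef_rot: [-0.487, 0.874, 0.0, -0.002]
force: [0.2, 0.1, 0.3]
grip_width: 0.0683
grasp_force: 0.0
```

```bash
python3 - <<'E'
from h import *
st()
E
```

```text
t 17.65 tcp [511.3 171.1  50.2] yaw_y 148.3 tilt [-0.003 -0.001] F [0.2 0.1 0.3] w 68.3 g 0.0 q7 1.35
```

Call:
arm_command:
  deltas:
    - [-1,2,-15,0,0,1]
    - [0,0,-17,0,0,0]
    - [0,0,-10,0,0,0]
    - [0,0,0,0,0,0]

```text
clock: 18.05
tcp_pos: [0.5107, 0.1739, 0.0097]
eef_rot: [-0.496, 0.868, 0.0, -0.0]
force: [0.2, 0.1, 0.2]
grip_width: 0.0686
grasp_force: 0.0
```

Call:
arm_command:
  deltas:
    - [0,0,0,0,0,0]
    - [0,0,0,0,0,0]
    - [0,0,0,0,0,0]
    - [0,0,0,0,0,0]
  fingers: 0

```text
clock: 18.45
tcp_pos: [0.5114, 0.1742, 0.0115]
eef_rot: [-0.496, 0.868, -0.0, 0.001]
force: [-3.0, -1.2, 10.1]
grip_width: 0.0382
grasp_force: 60.5
```

Call:
arm_command:
  deltas:
    - [0,0,10,0,0,0]
    - [0,0,25,0,0,0]
    - [0,0,30,0,0,0]
    - [0,0,30,0,0,0]
    - [0,0,0,0,0,0]

```text
clock: 18.95
tcp_pos: [0.5124, 0.1748, 0.1094]
eef_rot: [-0.496, 0.868, -0.001, 0.002]
force: [0.5, 0.6, -2.0]
grip_width: 0.0384
grasp_force: 61.2
```

```bash
python3 - <<'E'
from h import *
st()
E
```

```text
t 18.95 tcp [512.4 174.8 109.4] yaw_y 149.5 tilt [0.005 0.001] F [ 0.5  0.6 -2. ] w 38.4 g 61.2 q7 1.43
```

Call:
arm_command:
  deltas:
    - [0,-20,0,0,0,-8]
    - [0,-25,0,0,0,-8]
    - [0,-25,0,0,0,-8.5]
    - [0,-25,0,0,0,-8.5]
    - [0,-25,0,0,0,-8.5]

```text
clock: 19.45
tcp_pos: [0.5108, 0.0529, 0.1055]
eef_rot: [-0.153, 0.988, -0.0, 0.0]
force: [0.8, -0.2, -1.3]
grip_width: 0.0385
grasp_force: 61.0
```

Call:
arm_command:
  deltas:
    - [1,-25,0,0,0,-8.5]
    - [0,-18,0,0,0,-8.5]
    - [0,0,0,0,0,-6]
    - [0,0,-15,0,0,0]
    - [0,0,-15,0,0,0]

```text
clock: 19.95
tcp_pos: [0.5119, 0.0111, 0.0745]
eef_rot: [0.042, 0.999, -0.0, 0.0]
force: [-0.8, 0.2, -1.9]
grip_width: 0.0387
grasp_force: 61.1
```

```bash
python3 - <<'E'
from h import *
st()
E
```

```text
t 19.95 tcp [511.9  11.1  74.5] yaw_y 85.2 tilt [ 0.001 -0.   ] F [-0.8  0.2 -1.9] w 38.7 g 61.1 q7 0.69
```

Call:
arm_command:
  deltas:
    - [1,0,-12,0,0,0]
    - [0,0,-10,0,0,0]
    - [0,0,-4,0,0,0]
    - [0,0,0,0,0,0]

```text
clock: 20.35
tcp_pos: [0.5126, 0.0113, 0.0487]
eef_rot: [0.043, 0.999, 0.0, -0.001]
force: [-0.4, 0.4, -1.2]
grip_width: 0.0384
grasp_force: 61.1
```

Call:
arm_command:
  deltas:
    - [0,0,-1.5,0,0,0]
    - [0,0,-1,0,0,0]
    - [0,0,-0.5,0,0,0]
    - [0,0,0,0,0,0]

```text
clock: 20.75
tcp_pos: [0.5131, 0.0109, 0.0466]
eef_rot: [0.044, 0.999, -0.0, 0.0]
force: [0.4, 0.2, -1.9]
grip_width: 0.0382
grasp_force: 61.1
```

Call:
arm_command:
  deltas:
    - [0,0,-1,0,0,0]
    - [0,0,-0.5,0,0,0]
    - [0,0,0,0,0,0]

```text
clock: 21.05
tcp_pos: [0.5131, 0.0109, 0.0454]
eef_rot: [0.043, 0.999, -0.0, 0.0]
force: [-3.3, -0.6, 11.6]
grip_width: 0.0385
grasp_force: 62.6
```

Call:
arm_command:
  deltas:
    - [0,0,0,0,0,0]
    - [0,0,0,0,0,0]
    - [0,0,0,0,0,0]
  fingers: 0.7

```text
clock: 21.35
tcp_pos: [0.513, 0.011, 0.0449]
eef_rot: [0.043, 0.999, 0.0, 0.0]
force: [0.5, -0.1, 0.5]
grip_width: 0.0597
grasp_force: 0.0
```

Call:
arm_command:
  deltas:
    - [0,0,20,0,0,0]
    - [0,0,40,0,0,0]
    - [0,0,40,0,0,0]
    - [0,35,20,0,0,0]
    - [-15,45,0,0,0,0]

```text
clock: 21.85
tcp_pos: [0.5003, 0.0906, 0.1674]
eef_rot: [0.046, 0.999, 0.0, 0.002]
force: [0.6, 1.4, -1.5]
grip_width: 0.0598
grasp_force: 0.0
```

Call:
arm_command:
  deltas:
    - [-10,45,0,0,0,0]
    - [-10,45,0,0,0,0]
    - [-10,45,0,0,0,0]
    - [0,45,0,0,0,5]
    - [0,0,0,0,0,0]

```text
clock: 22.35
tcp_pos: [0.4663, 0.2772, 0.1654]
eef_rot: [-0.005, 1.0, 0.002, 0.0]
force: [0.2, -0.9, 1.2]
grip_width: 0.0601
grasp_force: 0.0
```

```bash
python3 m.py c; python3 - <<'E'
import cv2,numpy as np
t=cv2.imread('pics/ctop.png')[160:265,140:390];s=cv2.imread('pics/cscene.png')[170:380,90:390]
o=np.zeros((300+280,750,3),np.uint8)
t=cv2.resize(t,None,fx=2.8,fy=2.8,interpolation=2);s=cv2.resize(s,None,fx=1.3,fy=1.3)
o[:t.shape[0],:t.shape[1]]=t;o[300:300+s.shape[0],:s.shape[1]]=s
cv2.imwrite('pics/crop2.png',o)
E
```

```text
t 22.35 tcp [466.3 277.2 165.4] yaw_y 90.6 tilt [0.    0.004] F [ 0.2 -0.9  1.2] w 60.1 g 0.0 q7 0.4
top white [(array([366.1, -75.9]), array([367.4, -78.9]), 49.8, 54, 35, (294.7, 256.2)), (array([419.5, 406.7]), array([418.8, 403. ]), 62.1, 67, 26, (156.4, 244.8)), (array([526.5, 417.2]), array([514.3, 409.7]), -0.1, 63, 39, (153.4, 214.4)), (array([503.5, -86.5]), array([503.1, -86.4]), -1.8, 71, 18, (296.5, 216.9)), (array([508. , -42.7]), array([507.9, -42.5]), -1.7, 71, 49, (284.1, 215.9)), (array([514. ,  10.3]), array([512.9,  10.2]), -1.6, 71, 49, (269.0, 214.7)), (array([544. , 359.8]), array([541.4, 357.8]), 70.0, 69, 27, (169.7, 209.0)), (array([483.8, -29.7]), array([482.3, -21.7]), -5.0, 166, 149, (280.6, 222.9))]
top blue []
top green []
scene white [(array([283.1, 246.9]), array([266.2, 233.9]), -89.6, 252, 122, (272.1, 327.0)), (array([665. , 391.2]), array([666.1, 392.3]), -76.2, 65, 61, (122.1, 274.3)), (array([501.9,  12. ]), array([498.2,  14.5]), 43.2, 43, 22, (274.2, 231.5)), (array([470.9,  21.2]), array([482.8,   6.7]), 74.0, 103, 98, (279.9, 238.0)), (array([766.9, 369. ]), array([796.6, 371.8]), 0.0, 115, 88, (110.4, 250.7)), (array([870.9, 362. ]), array([871.9, 360.2]), -89.7, 41, 27, (94.7, 232.1))]
scene blue [(array([482.2, 422.8]), array([476.5, 427.5]), -1.0, 252, 112, (150.1, 321.0))]
scene green [(array([507. , 293.8]), array([506.7, 293.3]), -59.3, 75, 46, (192.3, 285.6))]
```

View pics/crop2.png

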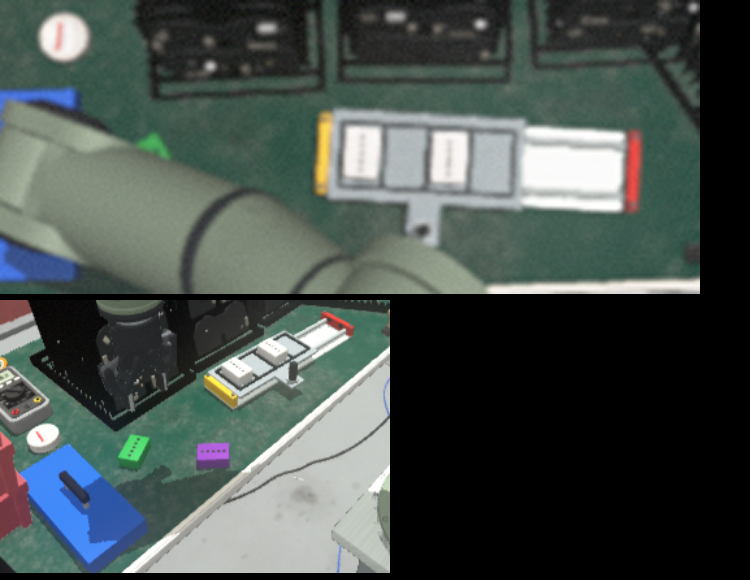

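Both blocks lie squarely in bays 1 and 3 (crop pixels (362,155) and (450,158)). Cover, tin and look-alikes are unmoved. Now fetching the cover at (483.5,424).

Call:
arm_command:
  deltas:
    - [4,35,0,0,0,0]
    - [4,40,0,0,0,0]
    - [4,40,0,0,0,0]
    - [5,32,0,0,0,-0.5]
    - [0,0,0,0,0,0]
  fingers: 1

```text
clock: 22.95
tcp_pos: [0.4846, 0.4207, 0.1647]
eef_rot: [0.004, 1.0, 0.001, -0.0]
force: [-1.4, -1.5, 0.7]
grip_width: 0.0852
grasp_force: 0.0
```

Call:
arm_command:
  deltas:
    - [0,0,-25,0,0,0]
    - [0,0,-30,0,0,0]
    - [0,0,-30,0,0,0]
    - [0,0,0,0,0,0]

```text
clock: 23.35
tcp_pos: [0.4846, 0.4146, 0.0765]
eef_rot: [0.005, 1.0, -0.002, -0.002]
force: [0.3, -0.8, 0.6]
grip_width: 0.0857
grasp_force: 0.0
```

```bash
python3 - <<'E'
from h import *
st()
E
```

```text
t 23.35 tcp [484.6 414.6  76.5] yaw_y 89.4 tilt [-0.004 -0.004] F [ 0.3 -0.8  0.6] w 85.7 g 0.0 q7 0.2
```

Call:
arm_command:
  deltas:
    - [-1,5,0,0,0,0.5]
    - [0,4,-8,0,0,0]
    - [0,0,-12,0,0,0]
    - [0,0,-7,0,0,0]
    - [0,0,0,0,0,0]

```text
clock: 23.85
tcp_pos: [0.4837, 0.4264, 0.0518]
eef_rot: [-0.0, 1.0, -0.001, -0.0]
force: [0.3, 0.3, 0.2]
grip_width: 0.0856
grasp_force: 0.0
```

```bash
python3 - <<'E'
from h import *
st()
E
```

```text
t 23.85 tcp [483.7 426.4  51.8] yaw_y 90.0 tilt [-0.001 -0.001] F [0.3 0.3 0.2] w 85.6 g 0.0 q7 0.18
```

Call:
arm_command:
  deltas:
    - [0,-2,-2,0,0,0]
    - [0,0,0,0,0,0]

```text
clock: 24.05
tcp_pos: [0.4841, 0.4246, 0.0509]
eef_rot: [0.0, 1.0, -0.0, 0.0]
force: [-0.2, 0.6, -0.1]
grip_width: 0.0855
grasp_force: 0.0
```

Call:
arm_command:
  deltas:
    - [0,0,0,0,0,0]
    - [0,0,0,0,0,0]
    - [0,0,0,0,0,0]
    - [0,0,0,0,0,0]
    - [0,0,0,0,0,0]
  fingers: 0

```text
clock: 24.55
tcp_pos: [0.484, 0.425, 0.0511]
eef_rot: [-0.0, 1.0, 0.0, 0.0]
force: [-3.4, -3.1, 35.9]
grip_width: 0.013
grasp_force: 56.7
```

Call:
arm_command:
  deltas:
    - [0,0,10,0,0,0]
    - [0,0,20,0,0,0]
    - [0,0,30,0,0,0]
    - [0,0,35,0,0,0]
    - [0,0,40,0,0,0]

```text
clock: 25.05
tcp_pos: [0.4836, 0.4244, 0.188]
eef_rot: [-0.0, 1.0, -0.0, -0.0]
force: [1.3, -0.3, -1.9]
grip_width: 0.0125
grasp_force: 59.3
```

```bash
python3 - <<'E'
from h import *
st()
E
```

```text
t 25.05 tcp [483.6 424.4 188. ] yaw_y 90.0 tilt [-0.001 -0.001] F [ 1.3 -0.3 -1.9] w 12.5 g 59.3 q7 0.28
```

Call:
arm_command:
  deltas:
    - [-6,-25,0,0,0,-6]
    - [-6,-35,0,0,0,-7]
    - [-6,-40,0,0,0,-8]
    - [0,-40,0,0,0,-8]
    - [0,-40,0,0,0,-8]

```text
clock: 25.55
tcp_pos: [0.4656, 0.2436, 0.1874]
eef_rot: [0.32, 0.948, 0.0, 0.001]
force: [0.8, -1.0, -1.7]
grip_width: 0.0127
grasp_force: 59.3
```

Call:
arm_command:
  deltas:
    - [0,-40,0,0,0,-8]
    - [0,-40,0,0,0,-8]
    - [0,-40,0,0,0,-8]
    - [0,-40,0,0,0,-8]
    - [4,-40,0,0,0,-8]

```text
clock: 26.05
tcp_pos: [0.4697, 0.0437, 0.1874]
eef_rot: [0.624, 0.781, 0.0, 0.001]
force: [-0.1, 1.0, -1.6]
grip_width: 0.0126
grasp_force: 59.3
```

Call:
arm_command:
  deltas:
    - [8,-40,0,0,0,-8]
    - [10,-35,0,0,0,-8]
    - [10,-25,0,0,0,-2]
    - [8,-14,0,0,0,0]
    - [0,0,0,0,0,0]

```text
clock: 26.55
tcp_pos: [0.5068, -0.0702, 0.1867]
eef_rot: [0.737, 0.675, 0.0, 0.0]
force: [-0.2, 0.7, -2.1]
grip_width: 0.0124
grasp_force: 59.3
```

```bash
python3 - <<'E'
from h import *
st()
E
```

```text
t 26.55 tcp [506.8 -70.2 186.7] yaw_y -5.0 tilt [ 0.001 -0.   ] F [-0.2  0.7 -2.1] w 12.4 g 59.3 q7 -0.33
```

Call:
arm_command:
  deltas:
    - [0,0.5,-25,0,0,0]
    - [0,0,-30,0,0,0]
    - [0,0,-22,0,0,0]
    - [0,0,-10,0,0,0]
    - [0,0,0,0,0,0]

```text
clock: 27.05
tcp_pos: [0.5056, -0.0674, 0.0985]
eef_rot: [0.736, 0.676, -0.0, -0.001]
force: [-0.6, 0.3, -1.7]
grip_width: 0.0126
grasp_force: 59.3
```

```bash
python3 - <<'E'
from h import *
st()
E
```

```text
t 27.05 tcp [505.6 -67.4  98.5] yaw_y -4.9 tilt [-0.001  0.001] F [-0.6  0.3 -1.7] w 12.6 g 59.3 q7 -0.43
```

Call:
arm_command:
  deltas:
    - [1,-2,-2,0,0,0]
    - [0,0,-5,0,0,0]
    - [0,0,-4,0,0,0]
    - [0,0,-1,0,0,0]
    - [0,0,0,0,0,0]

```text
clock: 27.55
tcp_pos: [0.5069, -0.0705, 0.0869]
eef_rot: [0.737, 0.676, -0.0, -0.0]
force: [-0.4, 1.1, -2.2]
grip_width: 0.0127
grasp_force: 59.4
```

Call:
arm_command:
  deltas:
    - [0,0,-1,0,0,0]
    - [0,0,-1,0,0,0]
    - [0,0,0,0,0,0]

```text
clock: 27.85
tcp_pos: [0.5071, -0.0705, 0.0851]
eef_rot: [0.737, 0.676, 0.0, 0.0]
force: [-0.6, 0.1, 2.0]
grip_width: 0.0127
grasp_force: 59.8
```

Contact at the expected height of 85 mm. A slight press, then release, rise and check.

Call:
arm_command:
  deltas:
    - [0,0,-1,0,0,0]
    - [0,0,0,0,0,0]

```text
clock: 28.05
tcp_pos: [0.5071, -0.0706, 0.085]
eef_rot: [0.737, 0.676, -0.0, 0.0]
force: [-8.7, 0.3, 26.5]
grip_width: 0.0127
grasp_force: 63.3
```

Call:
arm_command:
  deltas:
    - [0,0,0,0,0,0]
    - [0,0,0,0,0,0]
    - [0,0,0,0,0,0]
    - [0,0,0,0,0,0]
    - [0,0,0,0,0,0]
  fingers: 1

```text
clock: 28.55
tcp_pos: [0.507, -0.0705, 0.0839]
eef_rot: [0.737, 0.676, -0.0, -0.0]
force: [0.3, -0.5, -0.2]
grip_width: 0.0833
grasp_force: 0.0
```

Call:
arm_command:
  deltas:
    - [0,0,25,0,0,0]
    - [0,0,40,0,0,0]
    - [0,0,45,0,0,-8.5]
    - [-20,-20,0,0,0,-8.5]
    - [-20,-40,0,0,0,-8.5]

```text
clock: 29.05
tcp_pos: [0.4675, -0.1291, 0.1952]
eef_rot: [0.869, 0.495, 0.001, 0.001]
force: [-0.1, -1.4, -0.8]
grip_width: 0.0852
grasp_force: 0.0
```

Call:
arm_command:
  deltas:
    - [-20,-45,0,0,0,-8.5]
    - [-15,-45,0,0,0,-8.5]
    - [0,-45,0,0,0,-8.5]
    - [0,-45,0,0,0,-8.5]
    - [0,-40,0,0,0,-8.5]

```text
clock: 29.55
tcp_pos: [0.4314, -0.3529, 0.194]
eef_rot: [0.989, 0.145, 0.0, 0.0]
force: [0.9, 0.9, -0.3]
grip_width: 0.0853
grasp_force: 0.0
```

```bash
python3 - <<'E'
from h import *
st()
for n in('top','scene'):
    c=cap(n,'d'+n);H=hsv(c); h,s,v=H[...,0],H[...,1],H[...,2]
    roi=np.zeros(h.shape,bool);roi[150:330,200:410]=1
    print(n,rect(c,(abs(h-112)<10)&(s>150)&(v>80)&roi,.07))
    print([np.round(proj(c,X),1) for X in([.5064,-.0696,.07],[.4168,-.0618,.08])])
t=cv2.imread('pics/dtop.png')[160:265,140:390];s=cv2.imread('pics/dscene.png')[150:360,90:390]
o=np.zeros((300+280,750,3),np.uint8)
t=cv2.resize(t,None,fx=2.8,fy=2.8,interpolation=2);s=cv2.resize(s,None,fx=1.3,fy=1.3)
o[:t.shape[0],:t.shape[1]]=t;o[300:300+s.shape[0],:s.shape[1]]=s
cv2.imwrite('pics/crop3.png',o)
E
```

```text
t 29.55 tcp [ 431.4 -352.9  194. ] yaw_y -73.4 tilt [ 0.    -0.001] F [ 0.9  0.9 -0.3] w 85.3 g 0.0 q7 -0.79
top [(array([509.4, -71.3]), array([509.3, -73.7]), 84.6, 234, 107, (292.4, 214.3))]
[array([291.9, 215.2]), array([290.5, 241.5])]
scene [(array([491.2, -46.3]), array([493.1, -58.8]), 85.2, 260, 134, (290.9, 211.4))]
[array([292.3, 205.7]), array([314.8, 217.3])]
```

View pics/crop3.png

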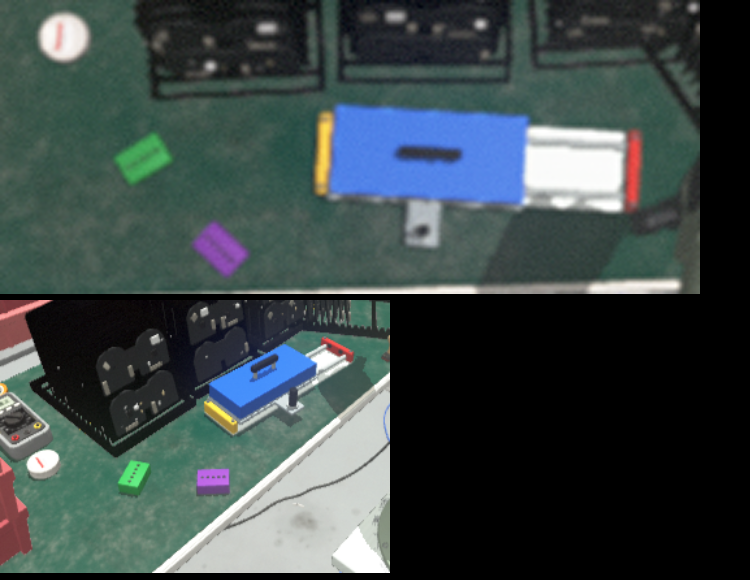

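The cover is seated at top-crop (430,152), with centroids in both views agreeing at the seated height and an offset of about 4 mm. The carriage is still at the yellow stop (post at top pixel (290,242)). Back to the post to slide it right.

Call:
arm_command:
  deltas:
    - [-3,40,0,0,0,-5]
    - [-3,45,0,0,0,-5]
    - [-3,45,0,0,0,-5]
    - [-3,45,0,0,0,-5]
    - [-3,45,0,0,0,-1.6]

```text
clock: 30.15
tcp_pos: [0.4165, -0.1286, 0.194]
eef_rot: [0.999, -0.041, 0.0, 0.0]
force: [1.1, 0.3, -0.3]
grip_width: 0.0855
grasp_force: 0.0
```

Call:
arm_command:
  deltas:
    - [0,40,0,0,0,0]
    - [0,30,0,0,0,0]
    - [0,0,-20,0,0,0]
    - [0,0,-25,0,0,0]
    - [0,0,0,0,0,0]

```text
clock: 30.65
tcp_pos: [0.4156, -0.06, 0.1471]
eef_rot: [0.999, -0.039, -0.002, -0.0]
force: [0.0, 0.2, 0.6]
grip_width: 0.0855
grasp_force: 0.0
```

```bash
python3 - <<'E'
from h import *
st()
E
```

```text
t 30.65 tcp [415.6 -60.  147.1] yaw_y -94.5 tilt [-0.004  0.   ] F [0.  0.2 0.6] w 85.5 g 0.0 q7 -1.75
```

Call:
arm_command:
  deltas:
    - [1,-1,-25,0,0,0]
    - [0,0,-30,0,0,0]
    - [0,0,-22,0,0,0]
    - [0,0,-9,0,0,0]
    - [0,0,0,0,0,0]

```text
clock: 31.15
tcp_pos: [0.4178, -0.0615, 0.0629]
eef_rot: [0.999, -0.04, -0.001, 0.0]
force: [-0.5, -0.2, 0.3]
grip_width: 0.0855
grasp_force: 0.0
```

Call:
arm_command:
  deltas:
    - [0,0,0,0,0,0]
    - [0,0,0,0,0,0]
    - [0,0,0,0,0,0]
    - [0,0,0,0,0,0]
    - [0,0,0,0,0,0]
  fingers: 0

```text
clock: 31.65
tcp_pos: [0.4182, -0.0616, 0.0634]
eef_rot: [0.999, -0.04, 0.0, 0.0]
force: [-3.5, 1.3, 22.5]
grip_width: 0.0155
grasp_force: 58.2
```

Call:
arm_command:
  deltas:
    - [0,0,2,0,0,0]
    - [-0.5,-5,0,0,0,0]
    - [-1,-10,0,0,0,0]
    - [-1,-12,0,0,0,0]
    - [-1,-12,0,0,0,0]

```text
clock: 32.15
tcp_pos: [0.4147, -0.1002, 0.064]
eef_rot: [0.999, -0.039, -0.0, -0.001]
force: [11.7, 3.3, -42.0]
grip_width: 0.0148
grasp_force: 64.3
```

Call:
arm_command:
  deltas:
    - [-1,-12,0,0,0,0]
    - [-1,-12,0,0,0,0]
    - [-1,-12,0,0,0,0]
    - [-1,-12,0,0,0,0]
    - [-1,-12,0,0,0,0]

```text
clock: 32.65
tcp_pos: [0.4094, -0.1602, 0.0639]
eef_rot: [0.999, -0.04, -0.0, -0.001]
force: [8.6, 3.0, -36.5]
grip_width: 0.0152
grasp_force: 64.8
```

Call:
arm_command:
  deltas:
    - [-1,-12,0,0,0,0]
    - [-0.5,-8,0,0,0,0]
    - [-0.5,-4,0,0,0,0]
    - [0,0,0,0,0,0]
    - [0,0,0,0,0,0]

```text
clock: 33.15
tcp_pos: [0.4072, -0.1845, 0.0639]
eef_rot: [0.999, -0.04, -0.0, -0.0]
force: [7.1, -4.3, -37.6]
grip_width: 0.015
grasp_force: 64.9
```

Call:
arm_command:
  deltas:
    - [-0.3,-4,-1.5,0,0,0]
    - [-0.2,-3,0,0,0,0]
    - [0,-2,0,0,0,0]
    - [0,-1,0,0,0,0]
    - [0,0,0,0,0,0]

```text
clock: 33.65
tcp_pos: [0.4066, -0.1915, 0.0635]
eef_rot: [0.999, -0.039, -0.001, -0.002]
force: [-2.9, 26.8, 13.8]
grip_width: 0.015
grasp_force: 70.4
```

Hard against the red stop (26.8 N, y = -191.5 as predicted). Hold, unload, release and retreat.

Call:
arm_command:
  deltas:
    - [0,0,0,0,0,0]
    - [0,1.5,0,0,0,0]
    - [0,0,0,0,0,0]

```text
clock: 33.95
tcp_pos: [0.4066, -0.1913, 0.0636]
eef_rot: [0.999, -0.039, -0.001, -0.001]
force: [-2.8, 16.1, 8.1]
grip_width: 0.015
grasp_force: 69.8
```

Call:
arm_command:
  deltas:
    - [0,0,0,0,0,0]
    - [0,0,0,0,0,0]
    - [0,0,0,0,0,0]
    - [0,0,0,0,0,0]
    - [0,0,0,0,0,0]
  fingers: 1

```text
clock: 34.45
tcp_pos: [0.4069, -0.1932, 0.0634]
eef_rot: [0.999, -0.04, 0.0, 0.0]
force: [-0.4, -0.5, 0.2]
grip_width: 0.0847
grasp_force: 0.0
```

Call:
arm_command:
  deltas:
    - [0,0,25,0,0,0]
    - [0,0,40,0,0,0]
    - [0,0,45,0,0,0]
    - [0,-30,20,0,0,0]
    - [0,-40,0,0,0,4]

```text
clock: 34.95
tcp_pos: [0.4086, -0.2635, 0.1968]
eef_rot: [1.0, -0.004, 0.002, 0.001]
force: [1.7, -0.3, -1.3]
grip_width: 0.0856
grasp_force: 0.0
```

Call:
arm_command:
  deltas:
    - [-5,-45,0,0,0,5]
    - [-5,-45,0,0,0,5]
    - [-5,-45,0,0,0,5]
    - [-5,-40,0,0,0,5]
    - [0,0,0,0,0,0]

```text
clock: 35.45
tcp_pos: [0.3845, -0.4431, 0.1928]
eef_rot: [0.986, 0.167, -0.001, 0.001]
force: [0.0, 1.7, -0.4]
grip_width: 0.0852
grasp_force: 0.0
```

```bash
python3 - <<'E'
from h import *
st()
for n in('top','scene'):
    c=cap(n,'e'+n);H=hsv(c); h,s,v=H[...,0],H[...,1],H[...,2]
    roi=np.zeros(h.shape,bool);roi[150:330,200:410]=1
    print(n,rect(c,(abs(h-112)<10)&(s>150)&(v>80)&roi,.07))
    print([np.round(proj(c,X),1) for X in([.4954,-.1991,.07],[.4056,-.1913,.08])])
t=cv2.imread('pics/etop.png')[160:265,140:420];s=cv2.imread('pics/escene.png')[150:360,90:420]
o=np.zeros((300+280,790,3),np.uint8)
t=cv2.resize(t,None,fx=2.8,fy=2.8,interpolation=2);s=cv2.resize(s,None,fx=1.3,fy=1.3)
o[:t.shape[0],:t.shape[1]]=t;o[300:300+s.shape[0],:s.shape[1]]=s
cv2.imwrite('pics/crop4.png',o)
E
```

```text
t 35.45 tcp [ 384.5 -443.1  192.8] yaw_y -70.7 tilt [-0.001 -0.001] F [ 0.   1.7 -0.4] w 85.2 g 0.0 q7 -0.61
top [(array([ 498.2, -202. ]), array([ 498.5, -203.5]), 84.5, 235, 108, (330.7, 216.5))]
[array([329.9, 217.4]), array([328.9, 243.7])]
scene [(array([ 479.8, -173.7]), array([ 482.5, -184.3]), 85.2, 266, 134, (321.7, 194.4))]
[array([322.8, 189. ]), array([345.5, 199. ])]
```

View pics/crop4.png

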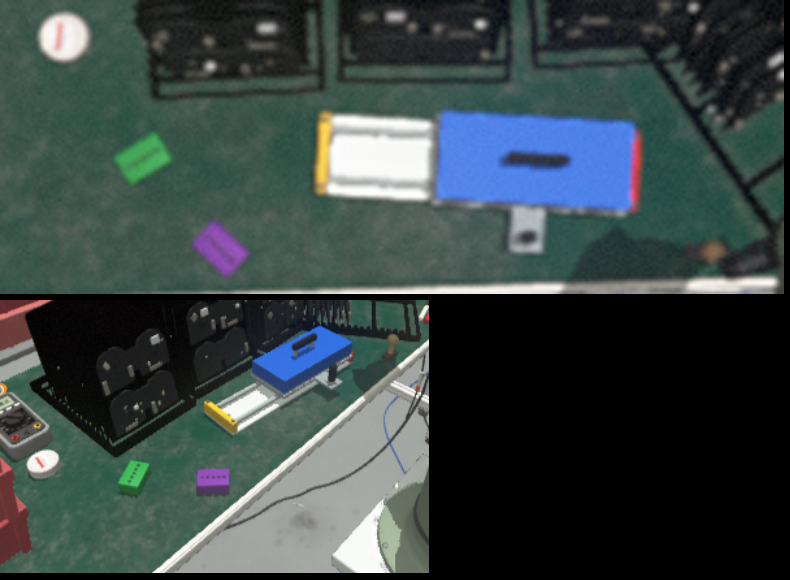

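The cover is seated at top-crop (537,160), with the carriage against the red stop. Tin (63,37), stamp (712,252), green and purple are undisturbed, and the arm is clear. Handing in.

```bash
python3 -c "
from h import *
print(finish_job())"
```

```text
the job is handed in; nothing more can be done
None
```

I finished the whole sequence and handed the job in at about 35 s: both gauge blocks are in bays 1 and 3 under the seated cover (about 4 mm off centre by camera) and the carriage is against the red stop. `finish_job()` returned no verdict.

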